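# Set the bar on the line and stamp it with the press pedal

### The arm

A 6-joint arm with a two-finger parallel gripper is mounted at the origin on the work surface. World frame = base frame: x ahead of the robot, y to its left, z up, the work surface at z = 0. Lengths are in m, angles in rad, forces in N, time in s.
With the tool pointing down it reaches from about 0.325 to 0.875 m from the base axis. Payload 4.4 kg.
Tool frame: the origin (TCP) lies midway between the tips of the shut fingers; the grasp point (between the pads) lies 19 mm behind it; y points along the fingers, z is the direction in which the jaws open and shut, and the axes are right-handed (so a half turn about y gives the same grasp; the last joint's range is limited). The gripper opens to 85 mm and grips with 20 to 120 N. Pads are 22 mm wide; open, the fingers measure 114 mm over their backs; the gripper's body (76 mm by 85 mm) begins 54 mm behind the grasp point. The pads swing forward as they close: fully open they stand 13 mm farther back than shut.
Start: joints at [-1.397, 0.207, 1.542, -0, 1.393, -0.15], TCP at [0.183, -0.545, 0.231] pointing down, gripper open.
Joint ranges: [-2.73, 2.73], [-0.86, 2.22], [0.23, 2.46], [-1.11, 4.25], [0.08, 2.63], [-2.82, 2.82]. Speed limits (rad/s): [2.79, 2.79, 3.14, 3.14, 3.14, 3.14].

### API

Orientations are given as a unit quaternion [x, y, z, w].
In Python, from bench import r gives the robot as it stands. The module is installed in compiled form; this text tells all that it offers.
- The arm moves only by the shell command python3 -m jog 'ROWS' [OPENING] [FORCE]. ROWS is JSON, a list that holds one entry, the list of rows, each a list of 6 numbers: the shift along the tool's x, y, z in mm, then the turn, a rotation vector about the tool's x, y, z in rad. A call has 1 to 12 rows; each row is the pose to reach, as a shift and turn from the pose commanded when the call began, along the tool's axes at that moment; what a row does not reach only later rows make up. A row lasts 1/12 s, in which the tool goes at most 41.7 mm and 7.16 degrees, less where a joint would pass 70% of its speed; a pose out of reach is approached as far as the arm can. A call with a gripper value outside its range is refused whole. OPENING is the finger opening in mm, from 0 to 85.4, set as the call begins (- or left out, the last holds). The fingers move at their own pace and stop on an object; FORCE is the grip in N (left out, the last holds). Time passes only in rows, so rows that repeat a pose let the fingers close. It gives the time, the measured TCP pose, the force and the opening at its end, in the units of the state.
- r.state(): the state, without advancing time (a new reading comes with each control period).
- r.grab_frame(name): name is "side" or "top" or "wrist"; returns a dict with "image" (420x560x3 uint8, red, green, blue), "intrinsics" (3x3 intrinsics, pixels), "eye" and "rotation" of the camera in the world; the wrist camera has in their place "tool_from_camera" (4x4, takes a point from camera to tool coordinates, whose origin is the TCP and whose axes are the tool frame's). Camera axes: x right, y down, z forward; pixel columns grow to the right and rows downward; lengths in m; the calibration is good to about 2 mm. A picture is of the moment at which its call begins: read the wrist's pose just before it. There is no depth.
- r.close_job(): hands the job in, once; it reports no verdict.
The state is a dict: "t": time; "joint_positions": joint angles; "dq": joint speeds; "effort": joint torques, N m; "tcp_pos": TCP position; "tcp_rot": TCP orientation; "wrist_force": force on the tool from outside, world axes, zero at the start; "ft_torque": the same for the moment, N m; "finger_gap": finger opening in m.
Only numpy, scipy, OpenCV 4.12 (cv2) and the standard library are available. Lean on these libraries where they do the work, as an engineer would, in place of code of your own. Each camera call takes 0.05 s, during which the arm holds its last target. There are 200 camera calls.

### The job

Push the flat aluminium bar along the guide rails of the blue marking press, under the pin, until its leading end is on the yellow line across the bed (nothing stops it there), keeping it flat on the bed. Then push the red spring pedal all the way down to its stop for a moment to bring the pin down on the bar, and let the pedal come fully back up, with the bar still on the line. Do not work the press while the bar is off the line, and leave the other things on the bench alone.

Things in the scene. Friction and masses are not known exactly. Their poses are not given: they have to be found in the camera images.
- press: Small blue C-frame marking press fixed to the bench, left or right of the pedal; place and heading vary. Dark steel bed 350 long (x, -190 to +160 from origin), 110 wide (y), top 30 mm above the bench. Two bright rails along x, 10 wide, 4 high, 63 mm apart, guide the bar. Origin: on the bench below the bed's middle line; x along the rails, the way the bar is to be pushed; z up.
- pin (a point): Middle of the press head's underside, on the marking pin's axis, 100 mm above the bench, over the bed's middle line at press x +45. Blue head 40 (x) x 100 (y), 45 mm tall, on a column 40 x 40, 145 mm tall, centred 78 mm to +y. The 16 mm pin's tip is 66 mm above the bench and comes down 25 mm, to the bar's top, as the pedal goes down. Axes as the press.
- line_mark (a point): Middle of the yellow line, 3 mm wide, across the whole bed and its rails, on the bed's top face (30 mm above the bench), 75 mm beyond the pin. Axes as the press: x along the rails, the way the bar must go.
- strip: Loose flat aluminium bar, 170 (x) x 60 (y) x 10 (z) mm, about 0.26 kg, lying on the press bed between the rails and standing 6 mm above them; it starts with its leading end 30 to 80 mm short of the line. It slides with ordinary dry friction and stays where it is left. Origin: centre of its underside; x points to its leading end.
- strip_front (a point): Middle of the top edge of the bar's leading end face (+x end); this end must come to the line, its height is 10 mm above the bed.
- strip_back (a point): Middle of the top edge of the bar's trailing end face (-x end), where it can be pushed; free bed behind it.
- pedal (a joint): Angle of the red pedal, rad: 0 up at rest (sloping 0.28 rad, free end high), 0.28 down on its stop (level). A spring raises it by itself; at the pad about 6 N starts it and about 12 N takes it to the stop.
- pedal_pad (a point): Middle of the pedal's black rubber pad, on its top face, the place to press: 110 mm from the hinge, 72 mm above the bench at rest, 30 mm lower at the stop; it moves with the pedal. Pad 70 mm along the pedal, 66 wide; pedal 145 x 78 mm. At rest its axes are the pedal unit's: x from the free end to the hinge, y along the hinge, z up.
- pedal_hinge (a point): Middle of the pedal's hinge axis, 34 mm above the bench, on the grey pedal base fixed to the bench (base 170 x 100 mm; place and heading vary). Axes: x from the pedal's free end to the hinge and on, y along the hinge axis, z up.
- grease_pot: Bystander: white grease jar with red cap, 48 mm across, 50 mm tall, standing between press and pedal. Origin: its underside's centre.
- bearing: Bystander: steel bearing ring, 42 mm across, 12 mm tall, lying between press and pedal. Origin: its underside's centre.
- screwdriver: Bystander: blue-handled screwdriver lying on the bench at one side. Origin: its underside's centre.
- wrench: Bystander: steel spanner lying on the bench at one side. Origin: its underside's centre.
- fork_cap: Bystander: orange fork top cap, 34 mm across, 26 mm tall, standing between press and pedal. Origin: its underside's centre.
Things that resemble listed ones, but are neither listed nor needed, are in the scene too. Leave any green look-alike of the part that bears pedal alone. Several things have the shape of the strip; the one meant has the colours described above.

How it is judged:
By the outcome, as a careful person would: the job done as asked, in the order asked, and still so for the second after the job is handed in, with the robot touching nothing.
It also fails if it takes over 54 s, if anything falls off the work surface, if the arm or the gripper's body presses on something with over 40 N, if the wrist force passes 120 N, or if a joint passes its speed limit or range.

## Working session

There is one attempt and no reset: what is moved stays moved. The work goes in short steps, Python scripts to look and compute and a shell command to move; the robot and the scene stay as the last step left them, time stands still between calls to the robot, and variables do not carry over. Pictures are saved under pics/ and viewed, about 8 in all and at most 12, crops included, and the job is handed in when it is done.

```bash
mkdir -p pics; python3 - <<'E'
from bench import r
import cv2,pickle
d={}
for n in("top","side"):
    f=r.grab_frame(n);d[n]=f;cv2.imwrite(f"pics/{n}0.png",cv2.resize(f["image"][:,:,::-1],(784,588),interpolation=cv2.INTER_CUBIC))
    print(n,f["intrinsics"],f["eye"],f["rotation"])
pickle.dump(d,open("f0.pkl","wb"))
print(r.state())
E
```

```text
top [[412.30691771   0.         277.26491161]
 [  0.         412.30691771 210.7043031 ]
 [  0.           0.           1.        ]] [ 3.65565263e-01 -1.16051125e-03  1.24060977e+00] [-0.69604419  0.71342252 -0.06002659  0.05429181]
side [[402.68915004   0.         279.37117292]
 [  0.         402.68915004 209.59781705]
 [  0.           0.           1.        ]] [ 0.51266935 -0.78433397  0.78351804] [ 0.91187582 -0.02874723  0.00868048 -0.40936626]
{'t': 0.1, 'joint_positions': array([-1.39648650e+00,  2.07361278e-01,  1.54284247e+00,  1.50816681e-05,
        1.39349765e+00, -1.50486790e-01]), 'dq': array([-0.00037399, -0.00179683, -0.00192444, -0.00011226,  0.00116345,
       -0.00097818]), 'effort': array([-4.48220362e-04, -3.84095442e+01, -2.92549306e+01, -1.42463937e-04,
        4.89012891e-03, -7.90806524e-06]), 'tcp_pos': array([ 0.18337067, -0.54424324,  0.23021195]), 'tcp_rot': array([-0.11433149,  0.69854824, -0.69705712,  0.11432423]), 'wrist_force': array([ 0.28079898, -0.57552313, -0.47199088]), 'ft_torque': array([0.039514  , 0.02665659, 0.0248238 ]), 'finger_gap': 0.0850174939830364}
```

View pics/top0.png

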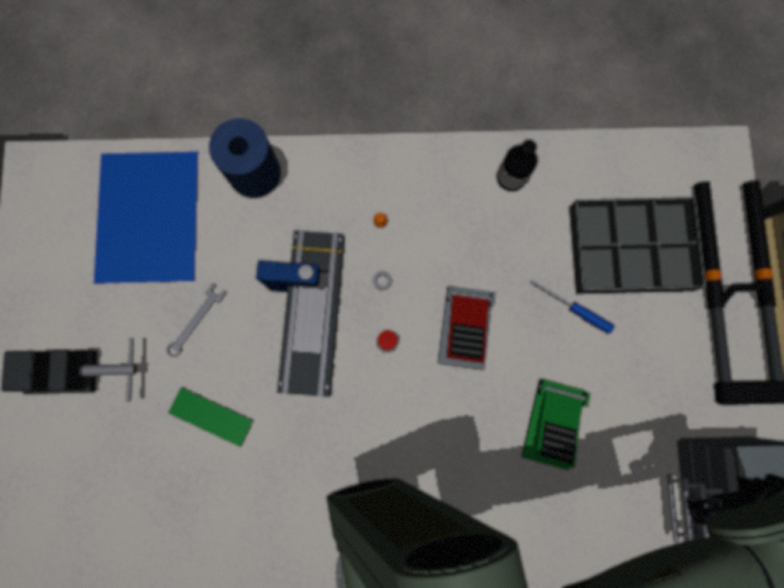

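View pics/side0.png

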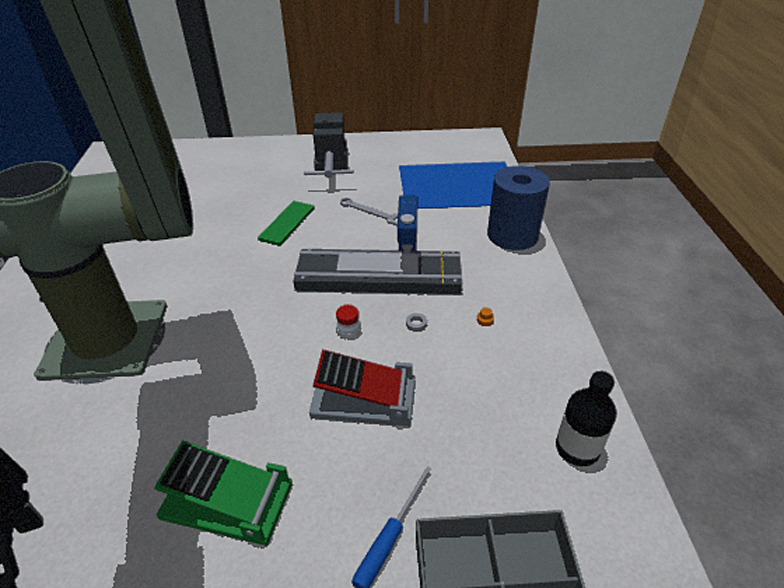

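The top view shows the press (bed x≈277–344, y≈231–395), the bar's trailing end near (306,353), the yellow line near row 249, and the red pedal at (467,328) with its pad at about (466,343). The bystanders lie between the press and the pedal. The side view agrees. I'll enlarge this region next.

```bash
python3 - <<'E'
import cv2,pickle
d=pickle.load(open("f0.pkl","rb"));im=d["top"]["image"][152:288,180:360,::-1]
cv2.imwrite("pics/crop1.png",cv2.convertScaleAbs(cv2.resize(im,None,fx=4.4,fy=4.4,interpolation=cv2.INTER_CUBIC),alpha=1.3))
im=d["side"]["image"][170:310,200:340,::-1]
cv2.imwrite("pics/crop2.png",cv2.convertScaleAbs(cv2.resize(im,None,fx=4.2,fy=4.2,interpolation=cv2.INTER_CUBIC),alpha=1.3))
E
```

```text
(no output)
```

View pics/crop1.png

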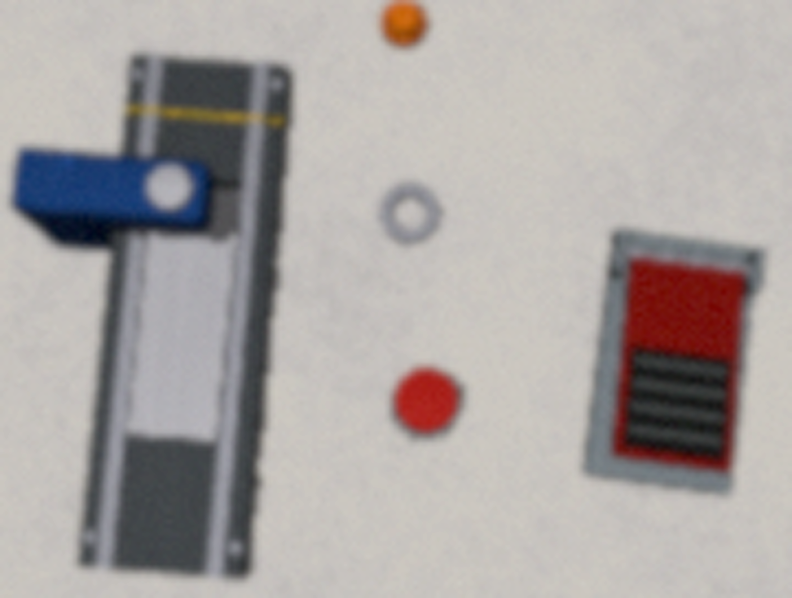

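View pics/crop2.png

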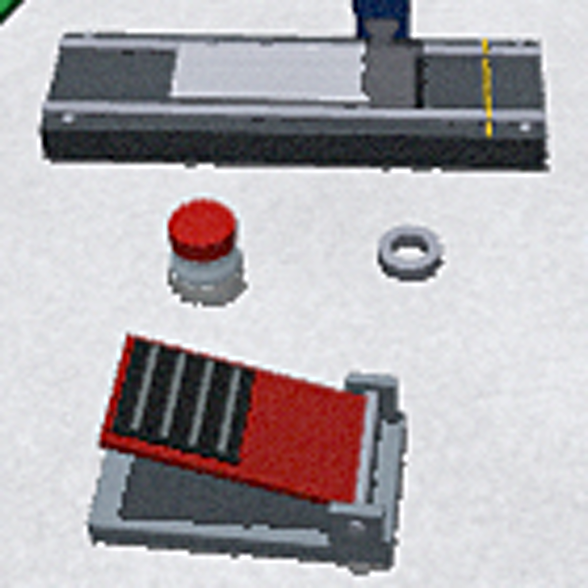

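The crops show these points:

| View | Feature | Pixel positions |
|---|---|---|
| Top | Trailing edge of bar | (126,437)–(215,440) |
| Top | Yellow line | (127,109)–(285,121) |
| Top | Pedal pad corners | about (635,350), (727,362), (722,455), (627,443) |
| Side | Leading edge of bar, in the head's shadow | x≈422 |
| Side | Yellow line | (486,40)–(489,135) |

```bash
cat >h.py <<'E'
import numpy as np,pickle
from scipy.spatial.transform import Rotation as R
d=pickle.load(open("f0.pkl","rb"))
C={"top":(4.4,180,152),"side":(4.2,200,170)}
def ray(n,p,z,f=None,c=None):
    f=f or d[n];s,ox,oy=c or C[n]
    u=np.array([(p[0]+.5)/s-.5+ox,(p[1]+.5)/s-.5+oy,1])
    v=R.from_quat(f["rotation"]).as_matrix()@np.linalg.inv(f["intrinsics"])@u
    return np.array(f["eye"])+v*(z-f["eye"][2])/v[2]
E
python3 - <<'E'
from h import *
np.set_printoptions(precision=4,suppress=True)
def P(n,z,*ps):
    q=[ray(n,p,z) for p in ps];return np.array(q)
def a(v):return np.degrees(np.arctan2(v[1],v[0]))
L=P("top",.034,(153,60),(105,566));Rr=P("top",.034,(261,70),(213,572))
print("rails",L,Rr,a(L[0]-L[1]),a(Rr[0]-Rr[1]))
print("line top",P("top",.032,(127,109),(285,121)),"side",P("side",.031,(486,40),(489,135)))
print("rear top",P("top",.04,(126,437),(215,440)),"side",P("side",.04,(177,45),(175,98)))
print("front side",P("side",.04,(416,50),(423,107)))
pt=P("top",.072,(635,350),(727,362),(722,455),(627,443))
ps=P("side",.072,(134,338),(253,370),(238,463),(115,430))
print("pad",pt,pt.mean(0),ps.mean(0))
print("hinge",P("top",.04,(615,260),(760,272)))
print("pot",P("top",.05,(427,400)),"bearing",P("top",.012,(410,213)))
print("rot tool",R.from_quat([-0.11433149,0.69854824,-0.69705712,0.11432423]).as_matrix())
E
```

```text
rails [[0.7059 0.1727 0.034 ]
 [0.3645 0.2043 0.034 ]] [[0.6971 0.0988 0.034 ]
 [0.3589 0.1336 0.034 ]] -5.289932809663382 -5.884562816896189
line top [[0.6723 0.1907 0.032 ]
 [0.6614 0.0829 0.032 ]] side [[0.6757 0.1932 0.031 ]
 [0.6643 0.0869 0.031 ]]
rear top [[0.4481 0.1897 0.04  ]
 [0.4447 0.1311 0.04  ]] side [[0.451  0.1911 0.04  ]
 [0.4502 0.1307 0.04  ]]
front side [[0.6223 0.1733 0.04  ]
 [0.621  0.1091 0.04  ]]
pad [[ 0.494  -0.1446  0.072 ]
 [ 0.4847 -0.2039  0.072 ]
 [ 0.4249 -0.1975  0.072 ]
 [ 0.4341 -0.1369  0.072 ]] [ 0.4594 -0.1707  0.072 ] [ 0.4611 -0.1705  0.072 ]
hinge [[ 0.5585 -0.1377  0.04  ]
 [ 0.548  -0.2347  0.04  ]]
pot [[ 0.4667 -0.0092  0.05  ]] bearing [[ 0.5992 -0.001   0.012 ]]
rot tool [[-0.9477 -0.0004  0.3191]
 [-0.3191  0.0021 -0.9477]
 [-0.0003 -1.     -0.0021]]
```

```bash
python3 -m jog '[[[-40,0,-25,0,0.08,0],[-80,0,-50,0,0.16,0],[-120,0,-75,0,0.24,0],[-160,0,-100,0,0.32,0],[-200,0,-127,0,0.42,0],[-230,0,-150,0,0.42,0],[-265,0,-170,0,0.42,0],[-300,0,-190,0,0.42,0],[-319,0,-204,0,0.42,0],[-319,0,-204,0,0.42,0],[-319,0,-204,0,0.42,0]]]' 0 40
cat >>h.py <<'E'
def go(t):
    from bench import r
    s=r.state();M=R.from_quat(s["tcp_rot"]).as_matrix()
    print("t",s["t"],"tcp",s["tcp_pos"].round(4),"head",np.degrees(np.arctan2(-M[1,0],-M[0,0])).round(2),"tilt",M[:,1].round(4),"F",s["wrist_force"].round(1),"gap",round(s["finger_gap"],4),"tool mm",(M.T@(np.array(t)-s["tcp_pos"])*1000).round(1),"q",s["joint_positions"].round(2))
E
python3 -c "
from h import *
from bench import r
go([.41,.164,.2]);print(r.grab_frame('wrist')['tool_from_camera'].round(3))"
```

```text
t: 1.02
tcp_pos: [0.4216, -0.2475, 0.2308]
tcp_rot: [0.032, 0.707, -0.706, -0.032]
wrist_force: [-0.3, 0.3, 0.2]
finger_gap: 0.0005
t 1.0167 tcp [ 0.4216 -0.2475  0.2308] head -5.15 tilt [-7.e-04  6.e-04 -1.e+00] F [-0.3  0.3  0.2] gap 0.0005 tool mm [  48.5   31.1 -408.8] q [-0.71  0.02  1.75  0.    1.37  0.95]
[[-0.001  0.949  0.314 -0.082]
 [ 0.001 -0.314  0.949 -0.143]
 [ 1.     0.001 -0.001 -0.   ]
 [ 0.     0.     0.     1.   ]]
```

```bash
python3 -m jog '[[[0,0,-34,0,-0.12,0],[0,0,-68,0,-0.24,0],[0,0,-102,0,-0.36,0],[0,0,-136,0,-0.48,0],[0,0,-170,0,-0.6,0],[0,0,-204,0,-0.72,0],[0,0,-238,0,-0.84,0],[0,0,-272,0,-0.96,0],[0,0,-306,0,-1.08,0],[10,0,-340,0,-1.2,0],[20,0,-374,0,-1.32,0],[20,0,-408,0,-1.44,0]]]'
python3 -m jog '[[[0,0,0,0,-0.12,0],[0,0,0,0,-0.24,0],[0,0,0,0,-0.36,0],[0,0,0,0,-0.48,0],[0,0,0,0,-0.6,0],[0,0,0,0,-0.72,0],[0,0,0,0,-0.84,0],[0,0,0,0,-0.96,0],[0,0,0,0,-1.08,0],[0,0,0,0,-1.2,0],[0,0,0,0,-1.32,0],[0,0,0,0,-1.44,0]]]'
python3 -m jog '[[[0,0,0,0,-0.12,0],[0,0,0,0,-0.24,0],[0,0,0,0,-0.268,0],[0,0,0,0,-0.268,0],[0,0,0,0,-0.268,0]]]'
python3 - <<'E'
from h import *
from bench import r
import cv2
go([.415,.1635,.10])
f=r.grab_frame("wrist");cv2.imwrite("pics/w1.png",cv2.resize(f["image"][:,:,::-1],(784,588)))
pickle.dump((f,r.state()),open("w1.pkl","wb"))
E
```

```text
t: 2.07
tcp_pos: [0.4385, 0.1579, 0.231]
tcp_rot: [-0.442, 0.553, -0.552, 0.441]
wrist_force: [0.5, -0.6, 0.7]
finger_gap: -0.0001
t: 3.07
tcp_pos: [0.4401, 0.1561, 0.231]
tcp_rot: [0.696, -0.125, 0.124, -0.696]
wrist_force: [-0.1, -0.3, 0.8]
finger_gap: 0.0
t: 3.48
tcp_pos: [0.44, 0.1567, 0.2311]
tcp_rot: [0.707, -0.033, 0.033, -0.706]
wrist_force: [-0.3, 0.1, 0.5]
finger_gap: 0.0
t 3.4833 tcp [0.44   0.1567 0.2311] head 174.71 tilt [-3.e-04 -5.e-04 -1.e+00] F [-0.3  0.1  0.5] gap 0.0 tool mm [-25.5 131.1   4.5] q [ 0.16 -0.03  1.8  -0.    1.37 -1.32]
```

View pics/w1.png

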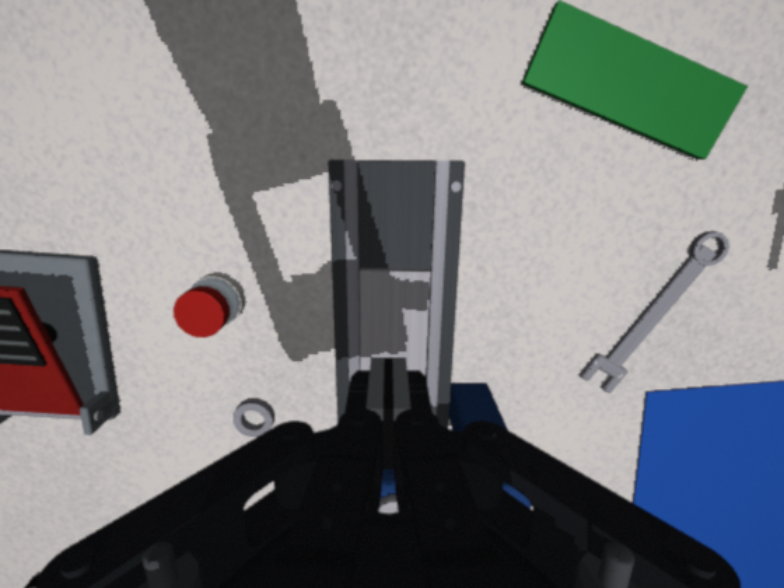

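The wrist view, with the camera on the robot's side, shows the bar's trailing edge at row ≈270 from (358,269) to (430,272). The closed fingers sit over the bar's middle line at x≈389, and the rails run straight down the picture.

```bash
cat >>h.py <<'E'
def wr(f,s,p,z,sc=1.4):
    M=np.eye(4);M[:3,:3]=R.from_quat(s["tcp_rot"]).as_matrix();M[:3,3]=s["tcp_pos"]
    T=M@f["tool_from_camera"];u=np.array([(p[0]+.5)/sc-.5,(p[1]+.5)/sc-.5,1])
    v=T[:3,:3]@np.linalg.inv(f["intrinsics"])@u
    return (T[:3,3]+v*(z-T[2,3])/v[2]).round(4)
E
python3 - <<'E'
from h import *
f,s=pickle.load(open("w1.pkl","rb"))
for p,z in [((358,269),.04),((430,272),.04),((329,160),.03),((465,160),.03),((351,162),.034),((443,162),.034),((352,362),.034),((436,362),.034),((202,312),.05)]:print(p,wr(f,s,p,z))
E
```

```text
(358, 269) [0.444  0.1319 0.04  ]
(430, 272) [0.4521 0.192  0.04  ]
(329, 160) [0.3555 0.1181 0.03  ]
(465, 160) [0.3653 0.226  0.03  ]
(351, 162) [0.3586 0.1357 0.034 ]
(443, 162) [0.3652 0.208  0.034 ]
(352, 362) [0.5329 0.1157 0.034 ]
(436, 362) [0.54  0.193 0.034]
(202, 312) [ 0.4667 -0.0024  0.05  ]
```

```bash
python3 -m jog '[[[-28,30,5,0,0,0],[-28,70,5,0,0,0],[-28,110,5,0,0,0],[-28,150,5,0,0,0],[-28,175,5,0,0,0],[-28,190,5,0,0,0],[-28,195,5,0,0,0],[-28,195,5,0,0,0],[-28,195,5,0,0,0]]]'
python3 - <<'E'
from h import *
from bench import r
import cv2
go([.48,.158,.035])
f=r.grab_frame("wrist");cv2.imwrite("pics/w2.png",cv2.resize(f["image"][:,:,::-1],(784,588)))
E
```

```text
t: 4.28
tcp_pos: [0.4131, 0.1656, 0.037]
tcp_rot: [-0.706, 0.031, -0.032, 0.706]
wrist_force: [0.2, -0.3, 0.4]
finger_gap: -0.0003
t 4.2833 tcp [0.4131 0.1656 0.037 ] head 174.87 tilt [ 1.2e-03  2.0e-04 -1.0e+00] F [ 0.2 -0.3  0.4] gap -0.0003 tool mm [67.3  2.  -1.6] q [ 0.19  0.21  2.01 -0.    0.93 -1.29]
```

View pics/w2.png

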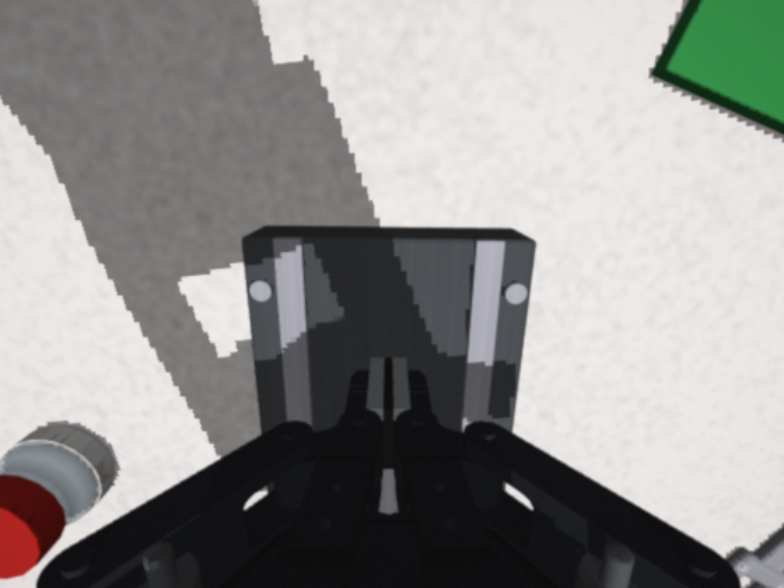

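The fingers are centred between the rails behind the bar. I'll advance partway now.

```bash
python3 -m jog '[[[5,1,0,0,0,0],[10,2,0,0,0,0],[15,2,0,0,0,0],[20,2,0,0,0,0],[24,2,0,0,0,0],[28,2,0,0,0,0],[33,2,0,0,0,0],[38,2,0,0,0,0],[43,2,0,0,0,0],[48,2,0,0,0,0],[52,2,0,0,0,0],[55,2,0,0,0,0]]]'
python3 - <<'E'
from h import *
from bench import r
import cv2
go([.489,.157,.035])
o=[]
f=r.grab_frame("side");o.append(cv2.resize(f["image"][175:215,205:345,::-1],None,fx=5.6,fy=5.6,interpolation=cv2.INTER_CUBIC))
g=r.grab_frame("top");o.append(cv2.resize(g["image"][155:215,180:320,::-1],None,fx=5.6,fy=5.6,interpolation=cv2.INTER_CUBIC))
cv2.imwrite("pics/s3.png",cv2.convertScaleAbs(cv2.vconcat(o),alpha=1.5))
pickle.dump((f,g),open("f3.pkl","wb"))
E
```

```text
t: 5.33
tcp_pos: [0.4677, 0.1607, 0.0342]
tcp_rot: [-0.706, 0.031, -0.032, 0.706]
wrist_force: [-1.0, -0.2, -1.5]
finger_gap: 0.0001
t 5.3333 tcp [0.4677 0.1607 0.0342] head 174.91 tilt [ 5.e-04 -0.e+00 -1.e+00] F [-1.  -0.2 -1.5] gap 0.0001 tool mm [21.6 -0.8 -1.8] q [ 0.16  0.3   1.89 -0.    0.95 -1.33]
```

View pics/s3.png

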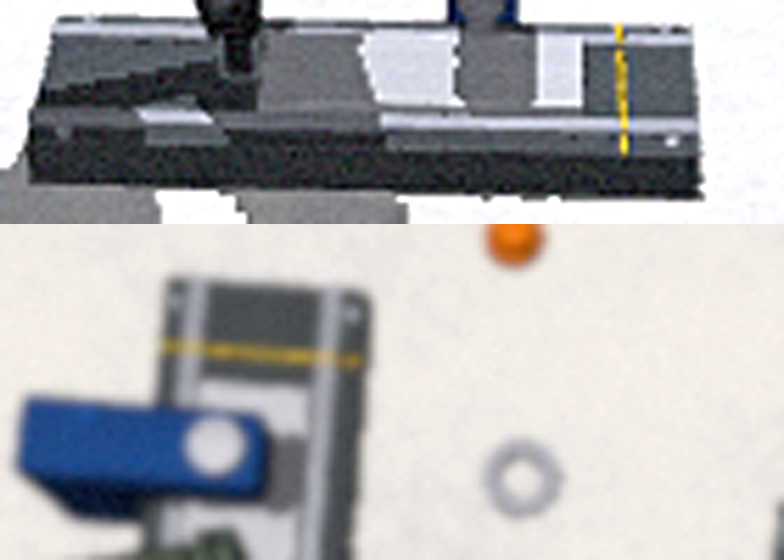

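The bar's leading end is now past the head. In the side crop its edge is at x≈583 and the line at x≈619–624. In the top crop the end is at rows ≈379–389 and the line at about 347–362.

```bash
python3 - <<'E'
from h import *
f,g=pickle.load(open("f3.pkl","rb"))
u=np.array([np.cos(np.radians(-5.5)),np.sin(np.radians(-5.5)),0])
S=lambda p,z:ray(0,p,z,f,(5.6,205,175)); T=lambda p,z:ray(0,(p[0],p[1]-224),z,g,(5.6,180,155))
for n,fn,pts in(("side",S,[((583,42),.04),((583,105),.04),((619,30),.034),((623,125),.034),((620,70),.03)]),("top",T,[((205,380),.04),((308,390),.04),((165,347),.03),((358,361),.03),((260,354),.03)])):
    for p,z in pts:
        q=fn(p,z);print(n,p,q.round(4),"s",(q@u*1000).round(1))
E
```

```text
side (583, 42) [0.6521 0.1684 0.04  ] s 632.9
side (583, 105) [0.646  0.1154 0.04  ] s 632.0
side (619, 30) [0.6739 0.1853 0.034 ] s 653.1
side (623, 125) [0.6659 0.105  0.034 ] s 652.7
side (620, 70) [0.6709 0.1555 0.03  ] s 652.9
top (205, 380) [0.6512 0.1665 0.04  ] s 632.2
top (308, 390) [0.6444 0.1117 0.04  ] s 630.8
top (165, 347) [0.6723 0.1893 0.03  ] s 651.0
top (358, 361) [0.6621 0.0857 0.03  ] s 650.8
top (260, 354) [0.6672 0.1383 0.03  ] s 650.9
```

```bash
python3 -m jog '[[[3,0,0,0,0,0],[6,0,0,0,0,0],[9,0,0,0,0,0],[12,0,0,0,0,0],[14,0,0,0,0,0],[16,0,0,0,0,0],[17,0,0,0,0,0],[17,0,0,0,0,0],[17,0,0,0,0,0]]]'
python3 - <<'E'
from h import *
from bench import r
import cv2
go([.489,.157,.035])
# average several noisy frames
f=r.grab_frame("side");g=r.grab_frame("top")
A=np.mean([f["image"].astype(float)]+[r.grab_frame("side")["image"] for _ in range(4)],0)
B=np.mean([g["image"].astype(float)]+[r.grab_frame("top")["image"] for _ in range(4)],0)
f["image"]=A;g["image"]=B;pickle.dump((f,g),open("f4.pkl","wb"))
a=cv2.resize(A[178:206,290:345,::-1],None,fx=10,fy=10,interpolation=cv2.INTER_CUBIC)
b=cv2.resize(B[168:196,200:255,::-1],None,fx=10,fy=10,interpolation=cv2.INTER_CUBIC)
cv2.imwrite("pics/s4.png",np.clip(cv2.vconcat([a,b])*1.5,0,255))
go([.489,.157,.035])
E
```

```text
t: 6.18
tcp_pos: [0.4843, 0.1593, 0.0343]
tcp_rot: [-0.706, 0.031, -0.032, 0.706]
wrist_force: [-1.4, -0.5, -0.4]
finger_gap: 0.0003
t 6.1833 tcp [0.4843 0.1593 0.0343] head 174.91 tilt [ 0.001  0.    -1.   ] F [-1.4 -0.5 -0.4] gap 0.0003 tool mm [ 4.9 -0.6 -1.9] q [ 0.15  0.33  1.85 -0.    0.96 -1.33]
t 6.6833 tcp [0.4841 0.1593 0.0344] head 174.91 tilt [ 6.e-04  1.e-04 -1.e+00] F [-0.3  0.4 -0.2] gap 0.0 tool mm [ 5.  -0.6 -1.9] q [ 0.15  0.33  1.85 -0.    0.96 -1.33][ WARN:0@9.373] global loadsave.cpp:1063 imwrite_ Unsupported depth image for selected encoder is fallbacked to CV_8U.
```

View pics/s4.png

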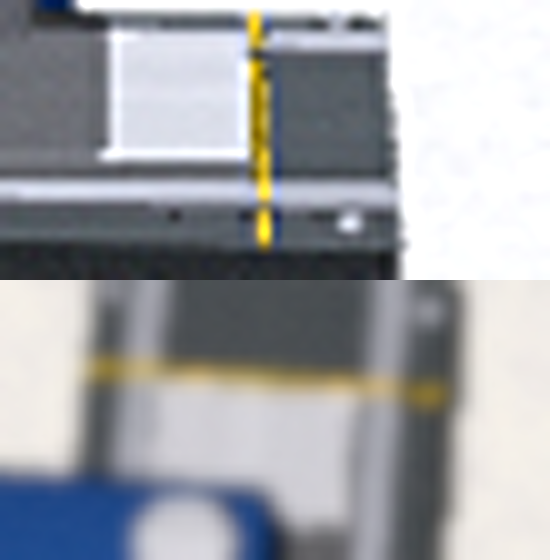

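The leading end is just short of the line. In the side crop its edge is at x≈250 and the line runs from (256,20) to (264,240). In the top crop the end lies just below the line, which runs from (100,367) to (430,395).

```bash
python3 - <<'E'
from h import *
f,g=pickle.load(open("f4.pkl","rb"))
u=np.array([np.cos(np.radians(-5.5)),np.sin(np.radians(-5.5)),0]);w=np.array([-u[1],u[0],0])
# sample profiles along press axis at given height: project world -> px
def prof(F,y,z,ss):
    o=[]
    for s in ss:
        P=u*s/1000+w*y/1000+np.array([0,0,z]);c=F["intrinsics"]@(R.from_quat(F["rotation"]).as_matrix().T@(P-F["eye"]));c=c[:2]/c[2]
        import cv2
        o.append(cv2.getRectSubPix(F["image"].astype(np.float32),(1,1),(float(c[0]),float(c[1])))[0,0])
    return np.array(o)
ss=np.arange(640,662,.5)
for n,F in(("side",f),("top",g)):
  # line centre: yellowness R-B on the bed outside rails & on rails
  yc=np.array([.668,.139,0])@w*1000
  for dy,z in((0,.03),(-50,.03),(-36,.034),(36,.034),(50,.03)):
    I=prof(F,yc+dy,z,ss);Y=np.clip(I[:,0]-I[:,2]-15,0,None);print(n,"line",dy,((Y*ss).sum()/Y.sum()).round(1),Y.max().round(0))
  for dy in(-20,-10,0,10,20):
    # bar edge: blue channel falls from bar level to bed level
    I=prof(F,yc+dy,.04,np.arange(620,665,.5))[:,2];t=np.arange(620,665,.5);m=(np.median(I[:30])+I.min())/2
    k=np.where(I[:]<m)[0];k=k[k>20][0];print(n,"front",dy,t[k],np.median(I[:30]).round(),I.min().round())
E
```

```text
side line 0 652.8 74.0
side line -50 652.7 104.0
side line -36 653.0 89.0
side line 36 652.8 64.0
side line 50 652.9 140.0
side front -20 649.5 159.0 19.0
side front -10 649.5 156.0 13.0
side front 0 650.0 157.0 4.0
side front 10 650.0 156.0 5.0
side front 20 650.5 157.0 18.0
top line 0 652.1 25.0
top line -50 650.7 36.0
top line -36 651.1 24.0
top line 36 651.4 23.0
top line 50 651.5 28.0
top front -20 648.0 142.0 53.0
top front -10 647.0 142.0 52.0
top front 0 647.5 145.0 53.0
top front 10 648.0 142.0 53.0
top front 20 648.0 142.0 54.0
```

```bash
python3 -m jog '[[[1,0,0,0,0,0],[2,0,0,0,0,0],[3,0,0,0,0,0],[3.3,0,0,0,0,0],[3.3,0,0,0,0,0],[3.3,0,0,0,0,0],[3.3,0,0,0,0,0]]]'
python3 -m jog '[[[-3,0,0,0,0,0],[-8,0,0,0,0,0],[-15,0,0,0,0,0],[-20,-20,0,0,0,0],[-20,-50,0,0,0,0],[-20,-90,0,0,0,0],[-20,-125,0,0,0,0],[-20,-125,0,0,0,0]]]'
cat >m.py <<'E'
from h import *
from bench import r
import cv2
def avg(n,k=5):
    F=r.grab_frame(n);F["image"]=np.mean([F["image"].astype(float)]+[r.grab_frame(n)["image"] for _ in range(k-1)],0).astype(np.float32);return F
u=np.array([np.cos(np.radians(-5.5)),np.sin(np.radians(-5.5)),0]);w=np.array([-u[1],u[0],0]);yc=np.array([.668,.139,0])@w*1000
def prof(F,y,z,ss):
    o=[]
    for s in ss:
        P=u*s/1000+w*y/1000+np.array([0,0,z]);c=F["intrinsics"]@(R.from_quat(F["rotation"]).as_matrix().T@(P-F["eye"]));c=c[:2]/c[2]
        o.append(cv2.getRectSubPix(F["image"],(1,1),(float(c[0]),float(c[1])))[0,0])
    return np.array(o)
def front(n):
    F=avg(n);L=[];B=[];Q=[];ss=np.arange(640,662,.5);t=np.arange(620,665,.5);tr=np.arange(450,500,.5)
    for dy,z in((-50,.03),(-36,.034),(36,.034),(50,.03)):
        I=prof(F,yc+dy,z,ss);Y=np.clip(I[:,0]-I[:,2]-15,0,None);L.append((Y*ss).sum()/Y.sum())
    for dy in(-20,-10,0,10,20):
        I=prof(F,yc+dy,.04,t)[:,2];m=(np.median(I[:30])+I.min())/2;k=np.where(I<m)[0];B.append(t[k[k>20][0]])
        I=prof(F,yc+dy,.04,tr)[:,2];g=np.diff(cv2.GaussianBlur(I[:,None],(1,9),2)[:,0]);Q.append(tr[g.argmax()])
    print(n,"line",np.mean(L).round(2),"front",B,"gap",(np.mean(L)-np.mean(B)).round(2),"rear",Q)
    return F
E
python3 - <<'E'
from m import *
go([.455,-.17,.12])
a=front("side");b=front("top")
A=cv2.resize(a["image"][178:206,290:345,::-1],None,fx=10,fy=10,interpolation=cv2.INTER_CUBIC)
B=cv2.resize(b["image"][168:196,200:255,::-1],None,fx=10,fy=10,interpolation=cv2.INTER_CUBIC)
cv2.imwrite("pics/s5.png",np.clip(cv2.vconcat([A,B])*1.3,0,255).astype(np.uint8))
E
```

```text
t: 7.27
tcp_pos: [0.487, 0.159, 0.0341]
tcp_rot: [0.706, -0.031, 0.031, -0.706]
wrist_force: [-2.5, 0.5, 0.3]
finger_gap: 0.0003
t: 7.93
tcp_pos: [0.4727, 0.1619, 0.1675]
tcp_rot: [-0.705, 0.026, -0.037, 0.708]
wrist_force: [2.7, 0.0, 0.7]
finger_gap: -0.0003
t 7.9333 tcp [0.4727 0.1619 0.1675] head 174.93 tilt [ 0.0164  0.0025 -0.9999] F [2.7 0.  0.7] gap -0.0003 tool mm [  10.9   46.4 -332.4] q [ 0.16  0.1   1.8  -0.    1.22 -1.33]
side line 653.05 front [np.float64(652.5), np.float64(652.5), np.float64(653.0), np.float64(653.0), np.float64(653.0)] gap 0.25 rear [np.float64(482.0), np.float64(481.5), np.float64(483.0), np.float64(482.5), np.float64(482.0)]
top line 651.2 front [np.float64(651.5), np.float64(650.5), np.float64(650.5), np.float64(651.0), np.float64(651.5)] gap 0.2 rear [np.float64(480.0), np.float64(479.5), np.float64(497.5), np.float64(488.5), np.float64(452.0)]
```

View pics/s5.png

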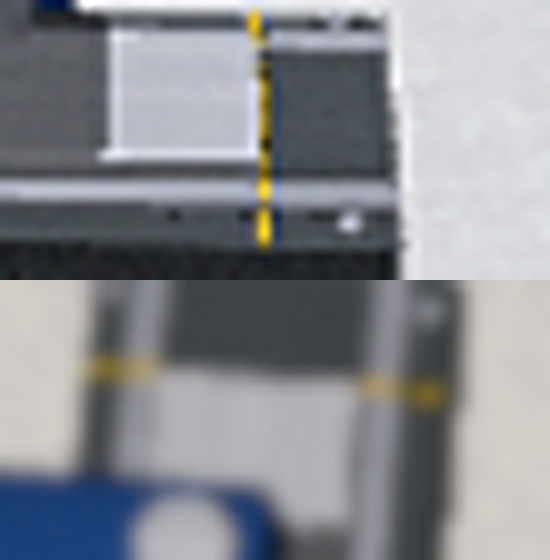

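The bar's end is on the line in both views (gap ≈0.2 mm, rear position consistent). Next is the pedal.

```bash
python3 -m jog '[[[2,0,-35,0,0,0],[4,0,-75,0,0,0],[6,0,-115,0,0,0],[8,0,-155,0,0,0],[10,0,-195,0,0,0],[11,0,-235,0,0,0],[11,0,-275,0,0,0],[11,10,-310,0,0,0],[11,30,-333,0,0,0],[11,45,-333,0,0,0],[11,45,-333,0,0,0],[11,45,-333,0,0,0]]]'
python3 - <<'E'
from h import *
from bench import r
import cv2
go([.459,-.1705,.078])
f=r.grab_frame("wrist");cv2.imwrite("pics/w6.png",cv2.resize(f["image"][:,:,::-1],(784,588)))
pickle.dump((f,r.state()),open("w6.pkl","wb"))
E
```

```text
t: 9.43
tcp_pos: [0.4475, -0.1714, 0.1131]
tcp_rot: [-0.706, 0.033, -0.031, 0.707]
wrist_force: [0.3, -0.6, 0.3]
finger_gap: -0.0001
t 9.4333 tcp [ 0.4475 -0.1714  0.1131] head 174.87 tilt [-0.0031  0.0021 -1.    ] F [ 0.3 -0.6  0.3] gap -0.0001 tool mm [11.5 35.   1.8] q [-0.55  0.14  1.88  0.    1.12 -2.03]
```

View pics/w6.png

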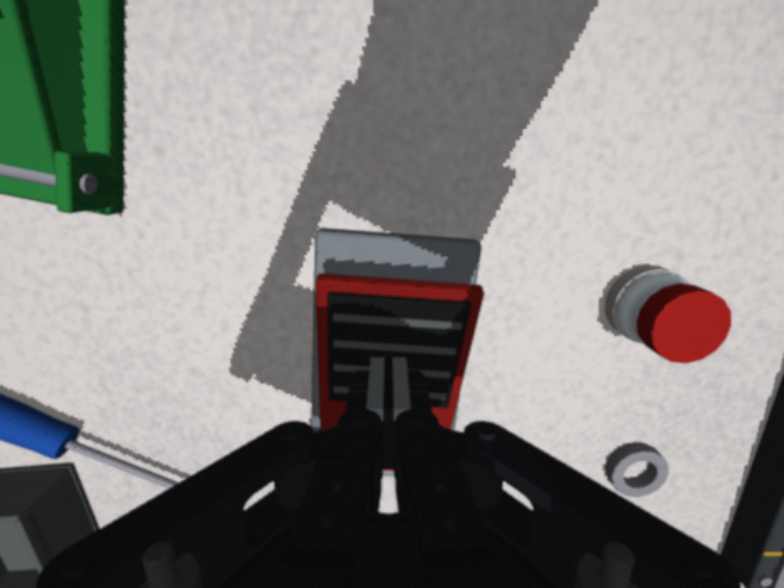

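The fingers are over the middle of the red pedal's pad (pad spans about (330,293)–(465,405)). I'll go down to just above it, then press.

```bash
python3 -m jog '[[[5,10,1,0,0,0],[11,20,1,0,0,0],[11,30,1,0,0,0],[11,38,1,0,0,0],[11,44,1,0,0,0],[11,50,1,0,0,0],[11,54,1,0,0,0],[11,58,1,0,0,0],[11,62,1,0,0,0],[11,62,1,0,0,0]]]'
python3 -c "
from h import *
go([.459,-.1705,.042])"
```

```text
t: 10.32
tcp_pos: [0.4584, -0.1712, 0.0522]
tcp_rot: [-0.706, 0.032, -0.03, 0.707]
wrist_force: [-4.7, 1.2, 8.0]
finger_gap: -0.0001
t 10.3167 tcp [ 0.4584 -0.1712  0.0522] head 174.96 tilt [-3.2e-03  9.0e-04 -1.0e+00] F [-4.7  1.2  8. ] gap -0.0001 tool mm [ 0.6 10.2  0.8] q [-0.53  0.26  1.89 -0.    0.99 -2.02]
```

```bash
python3 -m jog '[[[0,3,0,0,0,0],[0,6,0,0,0,0],[0,8,0,0,0,0],[0,9.5,0,0,0,0],[0,10.5,0,0,0,0],[0,11,0,0,0,0],[0,11,0,0,0,0]]]'
python3 -m jog '[[[0,0.7,0,0,0,0],[0,1,0,0,0,0],[0,1,0,0,0,0],[0,1,0,0,0,0]]]'
```

```text
t: 10.9
tcp_pos: [0.4577, -0.1712, 0.042]
tcp_rot: [-0.706, 0.033, -0.029, 0.707]
wrist_force: [-7.9, 2.0, 13.3]
finger_gap: 0.0001
t: 11.23
tcp_pos: [0.4577, -0.1712, 0.0418]
tcp_rot: [-0.706, 0.033, -0.029, 0.707]
wrist_force: [-10.9, 2.7, 20.1]
finger_gap: 0.0003
```

The extra 1 mm of command raised the force 7 N and moved the TCP only 0.2 mm, so the pedal is on its stop. I'll take a frame while it's down, then release.

```bash
python3 - <<'E'
from bench import r
import cv2
f=r.grab_frame("side");cv2.imwrite("pics/down.png",f["image"][:,:,::-1]);s=r.state();print(s["tcp_pos"],s["wrist_force"])
E
python3 -m jog '[[[0,0.5,0,0,0,0],[0,0.5,0,0,0,0],[0,0.5,0,0,0,0]]]'
python3 -m jog '[[[0,-4,0,0,0,0],[0,-8,0,0,0,0],[0,-12,0,0,0,0],[0,-16,0,0,0,0],[0,-20,0,0,0,0],[0,-24,0,0,0,0],[0,-30,0,0,0,0],[0,-40,0,0,0,0],[0,-60,0,0,0,0],[-10,-90,0,0,0,0],[-20,-120,0,0,0,0],[-20,-120,0,0,0,0]]]'
python3 -m jog '[[[-15,-20,-15,0,0,0],[-30,-30,-30,0,0,0],[-30,-30,-30,0,0,0],[-30,-30,-30,0,0,0]]]'
python3 - <<'E'
from m import *
go([0,0,0])
a=front("side");front("top")
b=cv2.imread("pics/down.png")
k=lambda x:cv2.resize(np.clip(x,0,255).astype(np.uint8)[165:305,215:345],None,fx=3,fy=3,interpolation=cv2.INTER_CUBIC)
cv2.imwrite("pics/fin.png",cv2.hconcat([k(b),k(a["image"][:,:,::-1])]))
i=pickle.load(open("f0.pkl","rb"))["side"]["image"]
print("pedal diff vs start",np.abs(a["image"][245:312,220:302]-i[245:312,220:302]).mean(), "down vs start",np.abs(b[245:312,220:302,::-1].astype(float)-i[245:312,220:302]).mean())
E
```

```text
[ 0.45765044 -0.17118323  0.04181238] [-10.3230568    3.13715025  19.67563191]
t: 11.53
tcp_pos: [0.4577, -0.1712, 0.0417]
tcp_rot: [-0.706, 0.033, -0.029, 0.707]
wrist_force: [-11.4, 3.1, 22.3]
finger_gap: 0.0001
t: 12.53
tcp_pos: [0.4412, -0.1716, 0.1652]
tcp_rot: [0.708, -0.029, 0.034, -0.705]
wrist_force: [0.6, -0.9, -0.2]
finger_gap: -0.0004
t: 12.87
tcp_pos: [0.4066, -0.1976, 0.1898]
tcp_rot: [-0.706, 0.032, -0.032, 0.706]
wrist_force: [-0.3, -0.0, -0.1]
finger_gap: 0.0002
t 12.8667 tcp [ 0.4066 -0.1976  0.1898] head 174.8 tilt [-2.e-04  0.e+00 -1.e+00] F [-0.3 -0.  -0.1] gap 0.0002 tool mm [-422.7  189.9  159.9] q [-0.64 -0.02  1.88 -0.    1.28 -2.12]
side line 653.05 front [np.float64(652.5), np.float64(652.5), np.float64(653.0), np.float64(653.0), np.float64(653.0)] gap 0.25 rear [np.float64(482.0), np.float64(481.5), np.float64(483.0), np.float64(482.5), np.float64(482.0)]
top line 651.22 front [np.float64(651.5), np.float64(650.5), np.float64(650.5), np.float64(651.0), np.float64(651.5)] gap 0.22 rear [np.float64(480.0), np.float64(480.5), np.float64(478.5), np.float64(480.0), np.float64(481.0)]
pedal diff vs start 17.653975 down vs start 33.472090765683774
```

View pics/fin.png

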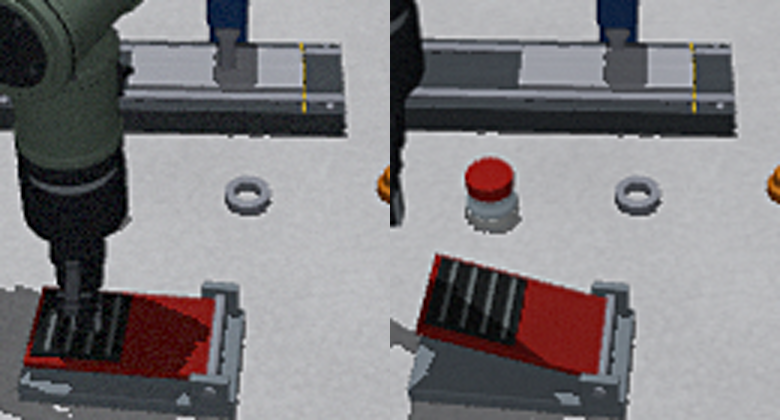

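The left frame shows the pedal level on its stop with the pin down at about (232,60). The right frame shows the pedal fully back up, the pin raised, the bar still on the line (x≈693) and the bystanders where they were.

```bash
python3 -c "
from bench import r
print(r.close_job())"
```

```text
the job is handed in; nothing more can be done
None
```

The job is done and handed in at about 13 s of robot time. I pushed the bar along the rails from behind with the closed fingers, then pressed the red pedal once and let it come back up.

- **Bar:** its leading end measured about 0.2 mm short of the line's middle in both the side and top views. The reading was the same before and after the press stroke.
- **Pedal:** it was pressed to its stop. The fingertips reached 42 mm above the bench, and a further 1 mm of command added 7 N but only 0.2 mm of travel. The peak upward force at the wrist was about 22 N.
- **Release:** the last picture shows the pedal back up, the pin raised, and the jar and bearing ring where they were. The gripper was clear of everything, with no force on the wrist.

One check disagreed slightly. The side and top views put the line and the bar about 2 mm apart in absolute position, which is within the calibration, so I relied on the gap measured within each view. The before-and-after picture difference at the pedal was not zero (about half that with the pedal down). I put that down to the arm's changed shadow, so I judged the pedal's return by eye.

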